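# Set the stock tags on the hardware bins

## Robot

A 6-joint arm with a two-finger parallel gripper is mounted at the origin on the work surface. World frame = base frame: x ahead of the robot, y to its left, z up, the work surface at z = 0. Lengths are in m, angles in rad, forces in N, time in s.
With the tool pointing down it reaches from about 0.35 to 0.875 m from the base axis. Payload 15.5 kg.
Tool frame: the origin (TCP) lies at the very end of the fingers, on their centre line; the grasp point (between the pads) lies 19 mm behind it (ctrl.grip_point_offset is the distance from the TCP to the grasp point, in m); z points along the fingers, y is the direction in which the jaws open and shut (so a half turn about z gives the same grasp; the last joint's range is limited). The gripper opens to 85 mm and grips with 20 to 120 N. Pads are 22 mm wide; open, the fingers measure 114 mm over their backs; the gripper's body (76 mm by 85 mm) begins 54 mm behind the grasp point. The pads swing forward as they close: fully open they stand 13 mm farther back than shut.
Start: joints at [1.107, 0.494, 1.345, -0, 1.302, -0.096], TCP at [0.225, 0.583, 0.231] pointing down, gripper open.
Joint ranges: [-2.91, 2.91], [-0.82, 2.16], [0.22, 2.67], [-1.22, 4.37], [0.12, 2.79], [-3.08, 3.08]. Speed limits (rad/s): [1.89, 1.89, 2.57, 3.01, 3.01, 3.01].

## Interface

Orientations are given as a 3x3 rotation matrix whose columns are the frame's x, y, z axes.
In Python, from workcell import ctrl, imaging, ticket gives the robot as it stands. The module is installed in compiled form; this text tells all that it offers.
- The arm moves only by the shell command python3 -m crank 'ROWS' [FORCE]. ROWS is JSON, a list that holds one entry, the list of rows, each a list of 7 numbers: the opening, from 0 (shut) to 1 (fully open), then the shift along the tool's x, y, z in m, then the turn, a rotation vector about the tool's x, y, z in degrees. In form: [[[fingers, dx, dy, dz, wx, wy, wz], ...]]. A call has exactly 5 rows; each row is the pose to reach, as a shift and turn from the pose commanded when the call began, along the tool's axes at that moment; what a row does not reach only later rows make up. A row lasts 1/8 s, in which the tool goes at most 62.5 mm and 10.7 degrees, less where a joint would pass 70% of its speed; a pose out of reach is approached as far as the arm can. A call with a gripper value outside its range is refused whole. The fingers move at their own pace and stop on an object; FORCE is the grip in N (left out, the last holds). Time passes only in rows, so rows that repeat a pose let the fingers close, or fill a call up. It gives the time, the measured TCP pose, the force and the opening at its end, in the units of the state.
- ctrl.observe(): the state, without advancing time (a new reading comes with each control period).
- imaging.read_camera(name): name is "side" or "top"; returns a dict with "image" (420x560x3 uint8, red, green, blue), "K" (3x3 intrinsics, pixels), "R" (3x3) and "t" (3): a world point X has camera coordinates R X + t. Camera axes: x right, y down, z forward; pixel columns grow to the right and rows downward; lengths in m; the calibration is good to about 2 mm. A picture is of the moment at which its call begins. There is no depth.
- ticket.close_job(): hands the job in, once; it reports no verdict.
Trained networks look in a picture, given as the dict that the camera call returned (one of the last four; its "shot" number tells which), for a name from the list of things; names that differ only in an ending like _2 or _b are one class to them, and where a whole thing is asked for, a point or a joint stands for the part that bears it (a point fixed in the world has none). Each returns a list of dicts, best first, with "confidence" (0 to 1); they miss things now and then, are a little off and sometimes report something else, mostly with a low value. They report only what shows in the picture. A call takes as long as a camera call. They do not tell look-alikes from the thing itself.
- imaging.search_frame(target, picture): "point" ([x, y, z] in m, in world coordinates, good to about 4 mm: the middle of the surface that is visible of it).
The state is a dict: "t": time; "joints": joint angles; "qvel": joint speeds; "effort": joint torques, N m; "tcp_pos": TCP position; "tcp_rot": TCP orientation; "ft_force": force on the tool from outside, world axes, zero at the start; "torque": the same for the moment, N m; "opening": finger opening in m.
Only numpy, scipy, OpenCV 4.12 (cv2) and the standard library are available. Lean on these libraries where they do the work, as an engineer would, in place of code of your own. Each camera call takes 0.05 s, during which the arm holds its last target. There are 200 camera calls.

## Task

Set the four bins' hinged stock tags so that only the two full bins show the face with the round boss (tag tipped over towards its bin) and the two bins that are empty or nearly so show the face with the bar (tag tipped away from its bin, to the robot's side). Two tags are wrong: gently push each of those over with the fingertips until it drops onto its other side, and do not flip the two that are already right. Squeeze and lift nothing, and leave the bins and the other things on the bench standing where they are.

Things in the scene. Friction and masses are not known exactly. Their poses are not given: they have to be found in the camera images.
- board: fixed plywood board 230 x 530 x 12 mm, flat on the bench; origin under its centre, y along its length, turned up to 0.2 rad. The four bins stand on it in a row along y in any order, middles 125 mm apart. Bins: loose, grey, 130 (x) x 100 (y) x 70 mm high, each with a hinged tag on the wall facing the robot. No rim or stock is higher than 85 mm above the bench.
- bin_a_hinge (a point): middle of the tag hinge axis of bin a, which is FULL, heaped to the rim with small wooden blocks. Turns with the bin: x level, towards the bin; y along the hinge; z up. The bin's front wall is 20 mm and its middle 85 mm along +x; its underside 75 mm and the bench 87 mm below. Which bin has which of the four places varies.
- bin_a: bin a itself (FULL, heaped to the rim with small wooden blocks); origin at the centre of its underside, x away from its tag, z up. 0.3 to 0.9 kg with its stock and tag, loose: it slides if shoved.
- tag_a (a joint): tag of bin a, rad: plate 50 mm wide, 3 thick, 60 from hinge to free edge, 40 g, yields to under 1 N. 0 upright, + tipped towards its bin (boss face up), - away from it (bar face up). Swings freely, falls to the stop (+-0.61; free edge 34 mm to that side of the hinge, 49 above it) on the side of upright where it is left. Starts tipped away from the bin.
- bin_b_hinge (a point): middle of the tag hinge axis of bin b, which is FULL, heaped to the rim with short wooden dowels. Turns with the bin: x level, towards the bin; y along the hinge; z up. The bin's front wall is 20 mm and its middle 85 mm along +x; its underside 75 mm and the bench 87 mm below. Which bin has which of the four places varies.
- bin_b: bin b itself (FULL, heaped to the rim with short wooden dowels); origin at the centre of its underside, x away from its tag, z up. 0.3 to 0.9 kg with its stock and tag, loose: it slides if shoved.
- tag_b (a joint): tag of bin b, rad: plate 50 mm wide, 3 thick, 60 from hinge to free edge, 40 g, yields to under 1 N. 0 upright, + tipped towards its bin (boss face up), - away from it (bar face up). Swings freely, falls to the stop (+-0.61; free edge 34 mm to that side of the hinge, 49 above it) on the side of upright where it is left. Starts tipped towards the bin.
- bin_c_hinge (a point): middle of the tag hinge axis of bin c, which is EMPTY, bare floor. Turns with the bin: x level, towards the bin; y along the hinge; z up. The bin's front wall is 20 mm and its middle 85 mm along +x; its underside 75 mm and the bench 87 mm below. Which bin has which of the four places varies.
- bin_c: bin c itself (EMPTY, bare floor); origin at the centre of its underside, x away from its tag, z up. 0.3 to 0.9 kg with its stock and tag, loose: it slides if shoved.
- tag_c (a joint): tag of bin c, rad: plate 50 mm wide, 3 thick, 60 from hinge to free edge, 40 g, yields to under 1 N. 0 upright, + tipped towards its bin (boss face up), - away from it (bar face up). Swings freely, falls to the stop (+-0.61; free edge 34 mm to that side of the hinge, 49 above it) on the side of upright where it is left. Starts tipped towards the bin.
- bin_d_hinge (a point): middle of the tag hinge axis of bin d, which is NEARLY EMPTY, only two small wooden blocks left on its floor. Turns with the bin: x level, towards the bin; y along the hinge; z up. The bin's front wall is 20 mm and its middle 85 mm along +x; its underside 75 mm and the bench 87 mm below. Which bin has which of the four places varies.
- bin_d: bin d itself (NEARLY EMPTY, only two small wooden blocks left on its floor); origin at the centre of its underside, x away from its tag, z up. 0.3 to 0.9 kg with its stock and tag, loose: it slides if shoved.
- tag_d (a joint): tag of bin d, rad: plate 50 mm wide, 3 thick, 60 from hinge to free edge, 40 g, yields to under 1 N. 0 upright, + tipped towards its bin (boss face up), - away from it (bar face up). Swings freely, falls to the stop (+-0.61; free edge 34 mm to that side of the hinge, 49 above it) on the side of upright where it is left. Starts tipped away from the bin.
- glue: loose small white glue bottle with black cap, radius 13, height 62 mm, standing on the board in the gap between two tags' places; origin at the centre of its underside. Bystander.
- jar: loose small amber glass jar with steel lid, radius 15, height 45 mm, standing on the board between two tags' places; origin at the centre of its underside. Bystander.
- pencil: loose carpenter's pencil, 150 x 8 x 8 mm, lying on the bench in front of the board; origin at the middle of its underside, x along it. Bystander.
- tape: loose black tape measure, 62 x 32 x 55 mm high, in front of the board; origin at the centre of its underside. Bystander.
- cartridge: loose white sealant cartridge, radius 24, height 200 mm, standing left of the board; origin at the centre of its underside. Bystander.
- sander: loose cork sanding block, 100 x 65 x 35 mm, left of the board; origin at the centre of its underside. Bystander.
- jigsaw: loose green and black cordless jigsaw, about 230 x 70 x 150 mm high, right of the board; origin at its underside. Bystander.
Not all that is in view belongs to the job. What is shaped like the bin_d but turquoise is not meant. What is shaped like the bin_b but green is not meant.

How it is judged:
By the outcome, as a careful person would: the job done as asked, in the order asked, and still so for the second after the job is handed in, with the robot touching nothing.
It also fails if it takes over 35 s, if anything falls off the work surface, if the arm or the gripper's body presses on something with over 40 N, if the wrist force passes 120 N, or if a joint passes its speed limit or range.

## Working session

There is one attempt and no reset: what is moved stays moved. The work goes in short steps, Python scripts to look and compute and a shell command to move; the robot and the scene stay as the last step left them, time stands still between calls to the robot, and variables do not carry over. Pictures are saved under pics/ and viewed, about 8 in all and at most 12, crops included, and the job is handed in when it is done.

```bash
mkdir -p pics
python3 - <<'E'
from workcell import ctrl, imaging
import cv2
s=ctrl.observe();print(s['t'],s['tcp_pos'],s['tcp_rot'])
for n in ("top","side"):
    p=imaging.read_camera(n)
    cv2.imwrite(f"pics/{n}0.png",p["image"][:,:,::-1])
    print(n,p["K"].round(1).tolist(),p["R"].round(3).tolist(),p["t"].round(3).tolist())
    for k in ["bin_a","bin_b","bin_c","bin_d","bin_a_hinge","tag_a","tag_b","tag_c","tag_d","glue","jar"]:
        for d in imaging.search_frame(k,p):
            x=d["point"];c=p["K"]@(p["R"]@x+p["t"]);print(k,round(d["confidence"],2),[round(float(v),3) for v in x],(c[:2]/c[2]).round())
E
```

```text
0.0 [0.22455645 0.58287027 0.23070937] [[-9.33123681e-01  3.59555152e-01 -5.37675846e-04]
 [ 3.59555538e-01  9.33123046e-01 -1.09380591e-03]
 [ 1.08434172e-04 -1.21398053e-03 -9.99999257e-01]]
top [[447.2, 0.0, 273.0], [0.0, 447.2, 207.0], [0.0, 0.0, 1.0]] [[-0.023, -1.0, -0.007], [-0.991, 0.023, -0.131], [0.132, 0.003, -0.991]] [0.0, 0.467, 1.334]
bin_a 0.96 [0.379, -0.304, 0.002] [369. 234.]
bin_a 0.77 [0.632, -0.042, 0.079] [282. 150.]
bin_a 0.77 [0.647, 0.082, 0.029] [242. 150.]
bin_a 0.74 [0.681, 0.198, 0.037] [204. 140.]
bin_a 0.6 [0.252, 0.329, 0.059] [159. 281.]
bin_a 0.58 [0.605, -0.161, 0.08] [322. 158.]
bin_a 0.55 [0.332, 0.065, 0.002] [249. 252.]
bin_b 0.96 [0.379, -0.304, 0.002] [369. 234.]
bin_b 0.77 [0.632, -0.042, 0.079] [282. 150.]
bin_b 0.77 [0.647, 0.082, 0.029] [242. 150.]
bin_b 0.74 [0.681, 0.198, 0.037] [204. 140.]
bin_b 0.6 [0.252, 0.329, 0.059] [159. 281.]
bin_b 0.58 [0.605, -0.161, 0.08] [322. 158.]
bin_b 0.55 [0.332, 0.065, 0.002] [249. 252.]
bin_c 0.96 [0.379, -0.304, 0.002] [369. 234.]
bin_c 0.77 [0.632, -0.042, 0.079] [282. 150.]
bin_c 0.77 [0.647, 0.082,
[... 4249 characters left out ...]
[0.508, -0.16, 0.117] [311. 230.]
tag_c 0.45 [0.576, -0.041, 0.118] [328. 202.]
tag_c 0.42 [0.542, 0.092, 0.115] [308. 178.]
tag_c 0.4 [0.605, 0.201, 0.119] [322. 159.]
tag_d 0.76 [0.364, -0.22, 0.109] [255. 251.]
tag_d 0.73 [0.303, 0.268, 0.112] [229. 156.]
tag_d 0.73 [0.422, 0.416, 0.033] [262. 155.]
tag_d 0.64 [0.304, 0.129, 0.107] [229. 178.]
tag_d 0.47 [0.508, -0.16, 0.117] [311. 230.]
tag_d 0.45 [0.576, -0.041, 0.118] [328. 202.]
tag_d 0.42 [0.542, 0.092, 0.115] [308. 178.]
tag_d 0.4 [0.605, 0.201, 0.119] [322. 159.]
glue 0.64 [0.627, -0.052, 0.072] [345. 216.]
glue 0.44 [0.533, 0.023, 0.042] [308. 211.]
jar 0.7 [0.598, 0.42, 0.096] [308. 137.]
jar 0.54 [0.559, 0.14, 0.038] [309. 191.]
```

Run:
```python
import cv2
a=cv2.imread("pics/top0.png");b=cv2.imread("pics/side0.png")
cv2.imwrite("pics/topc.png",cv2.resize(a[100:310,130:410],None,fx=2.85,fy=2.85,interpolation=cv2.INTER_CUBIC))
cv2.imwrite("pics/sidec.png",cv2.resize(b[110:320,180:460],None,fx=2.85,fy=2.85,interpolation=cv2.INTER_CUBIC))
```

```text
(no output)
```

View pics/topc.png

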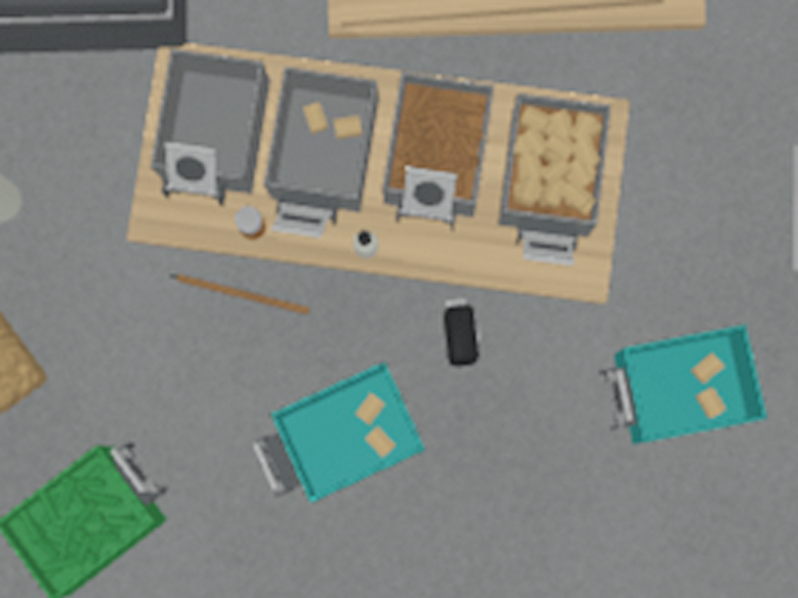

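View pics/sidec.png

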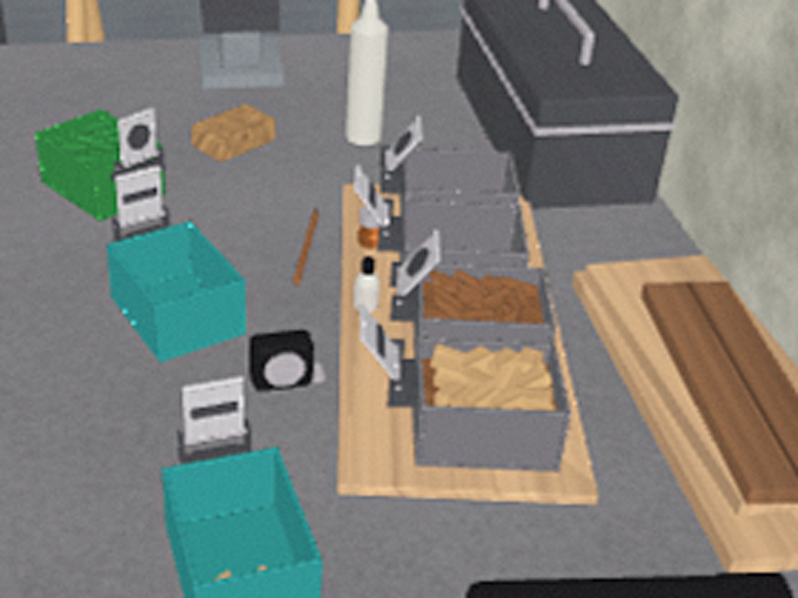

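Left to right the grey bins are c (empty, boss showing, wrong), d (bar, right), b (boss, right) and a (full, bar showing, wrong).

Possible mix-ups are the tags of the turquoise bins at top px (226,263) and (348,238), and of the green bin at (176,263). The grey tags d (237,176) and b (280,167) are already right. My targets are tag c at (197,159) and tag a at (322,186), both clear in the enlarged crops.

```bash
cat > h.py <<'E'
import numpy as np
from workcell import ctrl
XB=np.array([.987,-.163,0]);YB=np.array([.163,.987,0])
H={'c':np.array([.589,.208,0]),'a':np.array([.528,-.160,0])}
def go(k,x,z,y=0):
    s=ctrl.observe();R=np.array(s['tcp_rot'])
    T=H[k]+x*XB+y*YB+[0,0,z]
    d=R.T@(T-s['tcp_pos']);yaw=np.degrees(np.cross(R[:2,0],-XB[:2]))
    print(k,x,z,'world',T.round(3),'shift mm',(1000*d).round(),'wz',(-yaw).round(1),'t',s['t'])
E
python3 - <<'E'
from h import *
go('c',.065,.23);go('c',.065,.12)
E
```

```text
c 0.065 0.23 world [0.653 0.197 0.23 ] shift mm [-538. -206.    1.] wz -11.6 t 1.2
c 0.065 0.12 world [0.653 0.197 0.12 ] shift mm [-538. -206.  111.] wz -11.6 t 1.2
```

```bash
python3 -m crank '[[[0,-0.055,-0.02,-0.03,0,0,-3],[0,-0.11,-0.04,-0.03,0,0,-6],[0,-0.165,-0.06,-0.03,0,0,-9],[0,-0.22,-0.085,-0.03,0,0,-11.6],[0,-0.27,-0.105,-0.03,0,0,-11.6]]]'
python3 -c "
from h import *
go('c',.065,.23)"
```

```text
t: 1.82
tcp_pos: [0.4402, 0.3865, 0.2614]
tcp_rot: [[-0.986, 0.164, 0.0], [0.164, 0.986, 0.0], [-0.0, 0.0, -1.0]]
ft_force: [0.4, 0.6, 0.1]
opening: 0.0001
c 0.065 0.23 world [0.653 0.197 0.23 ] shift mm [-241. -152.   31.] wz -0.1 t 1.825
```

```bash
python3 -m crank '[[[0,-0.05,-0.03,0,0,0,0],[0,-0.1,-0.06,0,0,0,0],[0,-0.15,-0.09,0,0,0,0],[0,-0.2,-0.12,0,0,0,0],[0,-0.241,-0.152,0.02,0,0,0]]]'
python3 -m crank '[[[0,0,0,0.02,0,0,0],[0,0,0,0.02,0,0,0],[0,0,0,0.02,0,0,0],[0,0,0,0.02,0,0,0],[0,0,0,0.02,0,0,0]]]'
python3 - <<'E'
from h import *
from workcell import imaging
import cv2
go('c',.065,.12);go('c',-.005,.12)
im=[]
for n in ("top","side"):
    p=imaging.read_camera(n);a=p['image'][:,:,::-1]
    c=a[110:230,150:310] if n=="top" else a[110:230,250:410]
    im.append(cv2.resize(c,None,fx=2.5*2,fy=2.5*2,interpolation=cv2.INTER_CUBIC))
cv2.imwrite("pics/p3.png",cv2.resize(cv2.vconcat(im),None,fx=.5,fy=.5))
E
```

```text
t: 2.45
tcp_pos: [0.654, 0.1972, 0.2424]
tcp_rot: [[-0.986, 0.165, 0.003], [0.165, 0.986, 0.001], [-0.003, 0.001, -1.0]]
ft_force: [0.9, 0.6, -0.9]
opening: 0.0002
t: 3.08
tcp_pos: [0.6516, 0.199, 0.2221]
tcp_rot: [[-0.986, 0.164, 0.001], [0.164, 0.986, 0.0], [-0.001, 0.0, -1.0]]
ft_force: [0.4, -0.1, -0.3]
opening: 0.0001
c 0.065 0.12 world [0.653 0.197 0.12 ] shift mm [ -2.  -1. 102.] wz -0.1 t 3.075
c -0.005 0.12 world [0.584 0.209 0.12 ] shift mm [ 68.  -1. 102.] wz -0.1 t 3.075
```

View pics/p3.png

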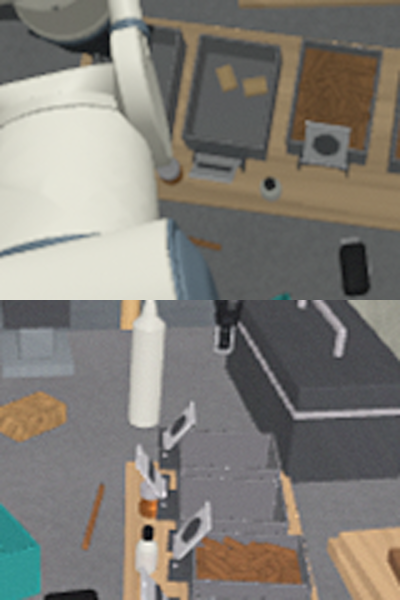

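The tip hangs behind tag c (side crop: tip at 224,350, tag at 180,425). I'm descending and then pulling towards the robot.

```bash
python3 -m crank '[[[0,0,0,0.04,0,0,0],[0,0,0,0.08,0,0,0],[0,0,0,0.102,0,0,0],[0,0.01,0,0.102,0,0,0],[0,0.02,0,0.102,0,0,0]]]'
python3 -m crank '[[[0,0.01,0,0,0,0,0],[0,0.02,0,0,0,0,0],[0,0.03,0,0,0,0,0],[0,0.04,0,0,0,0,0],[0,0.048,0,0,0,0,0]]]'
python3 - <<'E'
from h import *
from workcell import imaging
import cv2
go('c',-.005,.12)
a=imaging.read_camera("side")['image'][110:230,250:410,::-1]
cv2.imwrite("pics/p4.png",cv2.resize(a,None,fx=4,fy=4,interpolation=cv2.INTER_CUBIC))
E
```

```text
t: 3.8
tcp_pos: [0.6316, 0.2022, 0.1204]
tcp_rot: [[-0.986, 0.165, 0.001], [0.165, 0.986, 0.0], [-0.001, 0.0, -1.0]]
ft_force: [0.6, 0.3, 1.2]
opening: -0.0003
t: 4.42
tcp_pos: [0.5838, 0.2099, 0.1193]
tcp_rot: [[-0.986, 0.165, -0.0], [0.165, 0.986, -0.0], [0.0, -0.0, -1.0]]
ft_force: [0.7, -0.7, -0.3]
opening: 0.0002
c -0.005 0.12 world [0.584 0.209 0.12 ] shift mm [-0. -1. -1.] wz -0.1 t 4.425
```

View pics/p4.png

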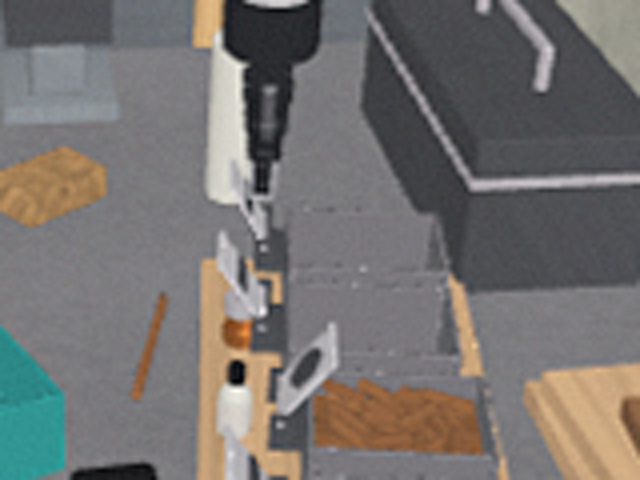

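Tag c has dropped over to the robot's side (250,200), parallel to tag d. I'm backing off, lifting and moving to tag a.

```bash
python3 -m crank '[[[0,-0.02,0,0,0,0,0],[0,-0.03,0,-0.03,0,0,0],[0,-0.03,0,-0.08,0,0,0],[0,-0.03,0,-0.12,0,0,0],[0,-0.03,0,-0.12,0,0,0]]]'
python3 -c "
from h import *
go('a',-.075,.23);go('a',-.075,.12)"
```

```text
t: 5.1
tcp_pos: [0.6157, 0.2052, 0.2427]
tcp_rot: [[-0.986, 0.165, 0.006], [0.165, 0.986, 0.001], [-0.005, 0.002, -1.0]]
ft_force: [-0.9, -0.3, -0.4]
opening: 0.0002
a -0.075 0.23 world [ 0.454 -0.148  0.23 ] shift mm [ 101. -375.   11.] wz -0.1 t 5.1
a -0.075 0.12 world [ 0.454 -0.148  0.12 ] shift mm [ 102. -375.  121.] wz -0.1 t 5.1
```

```bash
python3 -m crank '[[[0,0.015,-0.055,0,0,0,0],[0,0.03,-0.11,0,0,0,0],[0,0.045,-0.165,0,0,0,0],[0,0.06,-0.22,0,0,0,0],[0,0.075,-0.275,0,0,0,0]]]'
python3 -m crank '[[[0,0.015,-0.05,0,0,0,0],[0,0.026,-0.1,0,0,0,0],[0,0.026,-0.1,0,0,0,0],[0,0.026,-0.1,0,0,0,0],[0,0.026,-0.1,0,0,0,0]]]'
python3 - <<'E'
from h import *
from workcell import imaging
import cv2
go('a',-.075,.12);go('a',.01,.12)
a=imaging.read_camera("side")['image'][110:290,220:460,::-1]
cv2.imwrite("pics/p5.png",cv2.resize(a,None,fx=3,fy=3,interpolation=cv2.INTER_CUBIC))
E
```

```text
t: 5.72
tcp_pos: [0.4936, -0.0555, 0.2386]
tcp_rot: [[-0.986, 0.164, -0.001], [0.164, 0.986, 0.0], [0.001, -0.0, -1.0]]
ft_force: [0.4, -0.7, -0.5]
opening: -0.0001
t: 6.35
tcp_pos: [0.453, -0.1475, 0.239]
tcp_rot: [[-0.987, 0.163, -0.0], [0.163, 0.987, 0.0], [0.0, 0.0, -1.0]]
ft_force: [-0.1, 0.4, 0.0]
opening: -0.0002
a -0.075 0.12 world [ 0.454 -0.148  0.12 ] shift mm [ -1.  -0. 119.] wz -0.0 t 6.35
a 0.01 0.12 world [ 0.538 -0.162  0.12 ] shift mm [-86.  -0. 119.] wz -0.0 t 6.35
```

View pics/p5.png

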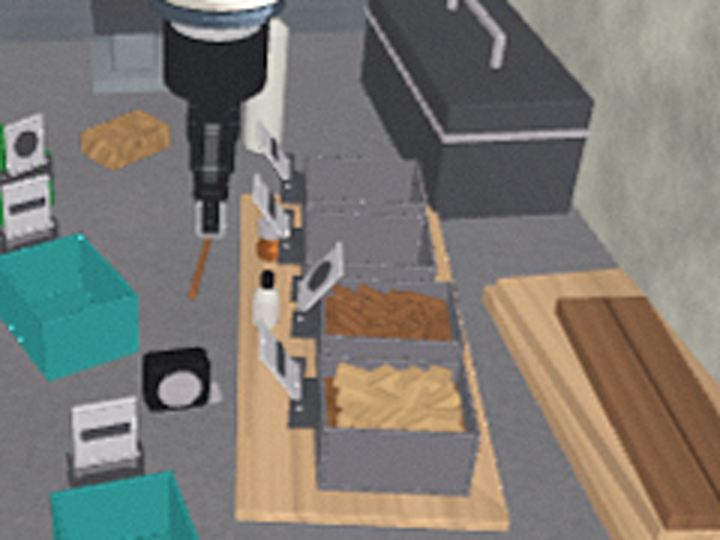

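Tag c stays on the robot's side (272,150), d and b are unchanged, and the tip stands on the robot side of tag a (278,365). I'm descending and pushing away.

```bash
python3 -m crank '[[[0,0,0,0.04,0,0,0],[0,0,0,0.08,0,0,0],[0,0,0,0.119,0,0,0],[0,-0.01,0,0.119,0,0,0],[0,-0.02,0,0.119,0,0,0]]]'
python3 -m crank '[[[0,-0.012,0,0,0,0,0],[0,-0.024,0,0,0,0,0],[0,-0.036,0,0,0,0,0],[0,-0.048,0,0,0,0,0],[0,-0.06,0,0,0,0,0]]]'
python3 -m crank '[[[0,0,0,0,0,0,0],[0,0.02,0,0,0,0,0],[0,0.045,0,0,0,0,0],[0,0.07,0,-0.03,0,0,0],[0,0.09,0,-0.08,0,0,0]]]'
python3 -m crank '[[[0,0,0.06,-0.03,0,0,0],[0,0,0.12,-0.06,0,0,0],[0,0,0.18,-0.06,0,0,0],[0,0,0.24,-0.06,0,0,0],[0,0,0.3,-0.06,0,0,0]]]'
python3 - <<'E'
from h import *
from workcell import imaging
import cv2
im=[]
for n in ("side","top"):
    p=imaging.read_camera(n);a=p['image'][:,:,::-1]
    c=a[110:290,220:460] if n=="side" else a[100:280,130:370]
    im.append(cv2.resize(c,None,fx=2.5,fy=2.5,interpolation=cv2.INTER_CUBIC)[:300] if 0 else cv2.resize(c,(400,300),interpolation=cv2.INTER_CUBIC))
    for k in ("tag_a","bin_a","glue","jar"):
        print(n,k,[[round(float(v),3) for v in d["point"]] for d in imaging.search_frame(k,p)])
cv2.imwrite("pics/p6.png",cv2.resize(cv2.hconcat(im),None,fx=1,fy=1))
E
```

```text
t: 7.02
tcp_pos: [0.4742, -0.1518, 0.1215]
tcp_rot: [[-0.986, 0.164, 0.001], [0.164, 0.986, -0.001], [-0.001, -0.0, -1.0]]
ft_force: [0.7, -0.2, 0.5]
opening: 0.0002
t: 7.65
tcp_pos: [0.5324, -0.1618, 0.1203]
tcp_rot: [[-0.986, 0.165, -0.0], [0.165, 0.986, 0.0], [0.0, -0.0, -1.0]]
ft_force: [-0.1, 0.5, 0.8]
opening: 0.0001
t: 8.28
tcp_pos: [0.4407, -0.1461, 0.2]
tcp_rot: [[-0.986, 0.165, -0.004], [0.165, 0.986, 0.002], [0.004, 0.001, -1.0]]
ft_force: [0.1, -1.4, 0.5]
opening: -0.0002
t: 8.9
tcp_pos: [0.4918, 0.1502, 0.2605]
tcp_rot: [[-0.986, 0.165, 0.0], [0.165, 0.986, -0.0], [-0.0, -0.0, -1.0]]
ft_force: [1.9, -0.3, -0.1]
opening: -0.0003
side tag_a [[0.363, -0.222, 0.109], [0.541, -0.165, 0.115], [0.3, 0.263, 0.111], [0.304, 0.129, 0.105], [0.568, 0.208, 0.12], [0.574, -0.042, 0.117], [0.546, 0.087, 0.117]]
side bin_a [[0.25, 0.29, 0.062], [0.372, -0.277, 0.036], [0.327, 0.083, 0.048], [0.598, -0.199, 0.076], [0.628, -0.051, 0.076], [0.649, 0.111, 0.07]]
side glue [[0.534, 0.022, 0.04], [0.542, 0.087, 0.116]]
side jar [[0.602, -0.196, 0.076]]
top tag_a [[0.574, -0.037, 0.117], [0.548, -0.16, 0.117], [0.554, 0.092, 0.12], [0.364, -0.219, 0.123]]
top bin_a [[0.61, -0.163, 0.08], [0.381, -0.306, 0.005], [0.634, -0.04, 0.076], [0.238, 0.376, 0.06], [0.652, 0.077, 0.025], [0.339, 0.048, 0.003]]
top glue [[0.602, -0.459, 0.101]]
top jar []
```

View pics/p6.png

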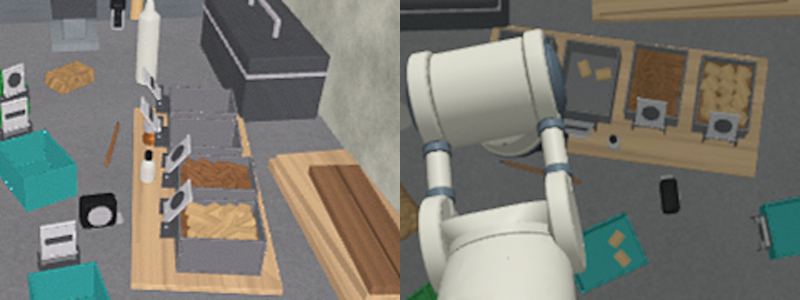

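Tags a (178,205) and b (178,155) show the boss, c (150,85) and d (148,115) lean to the robot's side, and everything else stands in place. I'm handing in.

```bash
python3 -c "
from workcell import ticket,ctrl
s=ctrl.observe();print(s['t'],s['ft_force']);print(ticket.close_job())"
```

```text
9.4 [-0.08630852  0.24078912 -0.24477303]
the job is handed in; nothing more can be done
None
```

I flipped the two wrong tags and handed the job in at 9.4 s, with the arm clear of everything. Tag c (empty bin) now leans to the robot's side with the bar showing. Tag a (bin full of blocks) now leans to its bin with the boss showing. I did not touch tags b and d.

- **Tags:** in the last pictures the side camera shows all four tags right, and its measured tag positions agree. The top camera confirms a and b but shows c and d only partly or not at all, because the arm was in the way.
- **Bins:** the bin positions it measured match the first ones to within about 5 mm, which is the measuring error. Bin c was not found in the last measurement, so I judged it unmoved from the side picture alone.
- **Bystanders:** the glue and the tape measure stand where they were. The networks did not find the jar in the last pictures (one report was a misreading), but the side picture shows it still standing. I did not check the jigsaw up close, but the arm never went near it.
- **Forces:** the readings after each move stayed under about 2 N.

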